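Weigh down a tray stand and peel off the top parts tray

ROBOT

A 6-joint arm with a two-finger parallel gripper is mounted at the origin on the work surface. World frame = base frame: x ahead of the robot, y to its left, z up, the work surface at z = 0. Lengths are in mm, angles in degrees, forces in N, time in s.
With the tool pointing down it reaches from about 350 to 850 mm from the base axis. Payload 8.1 kg.
Tool frame: the origin (TCP) lies between the finger pads; the fingertips stand 17 mm ahead of it and the grasp point (between the pads) lies 2 mm behind it; z points along the fingers, y is the line along which they close (so a half turn about z gives the same grasp; the last joint's range is limited). The gripper opens to 85 mm and grips with 20 to 120 N. Pads are 22 mm wide; open, the fingers measure 114 mm over their backs; the gripper's body (76 mm by 85 mm) begins 54 mm behind the grasp point. The pads swing forward as they close: fully open they stand 13 mm farther back than shut.
Start: joints at [65.982, 7.471, 85.268, -0, 87.261, -4.893], TCP at [196.56, 566.895, 248.292] pointing down, gripper open.
Joint ranges: [-169.43, 169.43], [-51.17, 129.36], [1.28, 143.12], [-76.62, 256.62], [0, 156.53], [-152.29, 152.29]. Speed limits (degrees/s): [136.94, 136.94, 159.86, 180, 180, 180].

INTERFACE

Orientations are given as [roll, pitch, yaw] about the fixed x, y, z axes, in that order (R = Rz(yaw) Ry(pitch) Rx(roll)).
In Python, from bench import sense, snapshot, hand_in, trace, place_of gives the robot as it stands.
- The arm moves only by the shell command python3 -m handwheel 'ROWS' [FORCE]. ROWS is JSON, a list of rows, each a list of 7 numbers: the opening, from -1 (shut) to 1 (fully open), then the shift along the tool's x, y, z in cm, then the turn, a rotation vector about the tool's x, y, z in rad. A call has 1 to 12 rows; each row shifts and turns the commanded pose from where the row before left it, along the tool's axes as they then stand; what a row does not reach is not made up. A row lasts 1/12 s, in which the tool goes at most 41.7 mm and 7.16 degrees, less where a joint would pass 70% of its speed; a pose out of reach is approached as far as the arm can. A call with a gripper value outside its range is refused whole. The fingers move at their own pace and stop on an object; FORCE is the grip in N (left out, the last holds). Time passes only in rows, so rows that do not move let the fingers close. It gives the time, the measured TCP pose, the force, the opening and the grip force at its end, in the units of the state.
- sense(): the state, without advancing time (a new reading comes with each control period).
- snapshot(name): name is "scene" or "side" or "wrist"; returns a dict with "image" (384x512x3 uint8, red, green, blue), "intrinsics" (3x3 intrinsics, pixels), "k1" (the pictures are not rectified: a ray, as slopes to the right and down, at radius r is drawn at 1 + k1 r^2 times it, then the intrinsics apply), "R" (3x3) and "t" (3): a world point X has camera coordinates R X + t. Camera axes: x right, y down, z forward; pixel columns grow to the right and rows downward; lengths in mm; the calibration is good to about 2 mm. A picture is of the moment at which its call begins. There is no depth.
- hand_in(): hands the job in; it is judged then, once.
Trained networks look in a picture, given as the dict that the camera call returned (one of the last four; its "shot" number tells which), for a name from the list of things; names that differ only in an ending like _2 or _b are one class to them, and where a whole thing is asked for, a point or a joint stands for the part that bears it (a point fixed in the world has none). Each returns a list of dicts, best first, with "conf" (0 to 1); they miss things now and then, are a little off and sometimes report something else, mostly with a low value. They report only what shows in the picture. A call takes as long as a camera call. They do not tell look-alikes from the thing itself.
- trace(picture, query): "pixels" (384x512 bool, what is visible of it).
- place_of(picture, query): "location" ([x, y, z] in mm, in world coordinates, good to about 4 mm: a listed point, or the origin of a listed thing).
The state is a dict: "time": time; "joint_pos": joint angles; "qd": joint speeds; "joint_efforts": joint torques, N m; "tool_pos": TCP position; "tcp_rot": TCP orientation; "ft_force": force on the tool from outside, world axes, zero at the start; "wrist_torque": the same for the moment, N m; "finger_gap": finger opening in mm; "grip_force": force on a finger pad.
Only numpy, scipy, OpenCV 4.12 (cv2) and the standard library are available. Lean on these libraries where they do the work, as an engineer would, in place of code of your own. Each camera call takes 0.05 s, during which the arm holds its last target. There are 200 camera calls.

TASK

The top parts tray clings to the pile, so first weigh the stand down: slip the two loose steel rings fully home on its post, the wider one first and the narrower one on top of it. Then take the top tray by its upright tab and peel it off corner first, the tab's corner lifting while the opposite corner stays in the pile, without lifting, tipping or shoving the stand. Finish while still holding the tray level and still, roughly 10 cm above the middle of the round turntable; leave all other things on the bench where they are.

Things in the scene. Friction and masses are not known exactly. Their poses are not given: they have to be found in the camera images.
- stand: Loose tray stand, 0.32 kg: flat plywood plate, x -75 to 75, y -145 to 61 mm, 8 mm thick, with a pile of pale grey trays fixed on it and a metal post beside the pile. Origin: underside of the plate below the pile's middle, z up. The pile's top tray is a frame 133 by 103 mm, rim 40 mm above the bench; the loose top tray is nested 16 mm deep in it. Unweighted, it comes up with the tray.
- post_foot (a point): Foot of the stand's post, on the post's axis at the plate's upper face, 8 mm above the bench, at x -30, y -105 mm in the stand's frame; z runs up the post. The post is 18 mm in diameter, 50 mm high above the plate and rounded at the top. Wide ring home: origin here. Narrow ring home on it: origin 16 mm above here.
- stand_seat (a point): Middle of the seat on which the top tray's underside rests, 24 mm above the bench; axes of the stand.
- ring_wide: Loose steel ring weight, 60 mm outside diameter, 24 mm hole, 16 mm high, about 0.3 kg, lying flat. Origin: centre of its underside, z along its axis.
- ring_narrow: Loose steel ring weight, 44 mm outside diameter, 24 mm hole, 18 mm high, about 0.17 kg, lying flat. Origin: centre of its underside, z along its axis.
- tray: Loose top tray, pale grey, 120 (x) by 90 (y) by 34 mm, 3 mm walls, one cross wall, 0.09 kg, nested in the pile, aligned with the stand. Origin: centre of its underside (24 mm above the bench when nested), z up. Four springy nibs of the pile, at x +-42 mm on its long sides, snap over beads on its walls and hold it, each with about 2 N until it has risen about 5 mm there.
- tray_tab (a point): Middle of the top of the tray's upright pull tab, at x 47, y -34, z 58 mm in the tray's frame (82 mm above the bench when nested). A fin 10 mm thick, 24 mm long, 24 mm above the tray's rim, its length along the line from the tray's middle to this corner (36 degrees clockwise from the tray's x, seen from above); fingers close across that line. Axes of the tray.
- tray_tab_corner (a point): The tray's bottom corner below the tab, at x 60, y -45, z 0 mm in the tray's frame.
- tray_far_corner (a point): The tray's bottom corner opposite the tab, at x -60, y 45, z 0 mm in the tray's frame: the corner about which it is peeled. Turned up about this corner by 14 degrees, the tray lifts out freely.
- turntable: Fixed round black turntable, 124 mm in diameter, 20 mm high, with a small metal dot in the middle. Origin: centre of its underside.
- primer: Bystander: bottle 60 mm in diameter, 100 mm high. Origin: centre of its underside.
- paint_jar: Bystander: small jar 34 mm in diameter, 36 mm high. Origin: centre of its underside.
- tape_roll: Bystander: roll of tan tape, 94 mm in diameter, 18 mm high, lying flat. Origin: centre of its underside.
- stencil: Bystander: thin steel plate 36 by 150 by 4 mm with four holes. Origin: centre of its underside.
- marker: Bystander: black marker 130 mm long, 13 mm wide. Origin: centre of its underside.
- sanding_block: Bystander: cork block 70 by 35 by 22 mm. Origin: centre of its underside.
- driver: Bystander: small screwdriver 150 mm long, lying. Origin: middle of its length on the bench.
Mind the look-alikes: they are no part of the job. Leave any pink or turquoise look-alike of the ring_wide alone.

How it is judged:
By the outcome, as a careful person would: the job done as asked, in the order asked, and still so for the second after the job is handed in, while the arm keeps its last pose, push and grip.
It also fails if it takes over 66 s, if anything falls off the work surface, if the arm or the gripper's body presses on something with over 40 N, if the wrist force passes 120 N, or if a joint passes its speed limit or range.

## Working session

There is one attempt and no reset: what is moved stays moved. The work goes in short steps, Python scripts to look and compute and a shell command to move; the robot and the scene stay as the last step left them, time stands still between calls to the robot, and variables do not carry over. Pictures are saved under pics/ and viewed, at most 13 in all, crops included, and the job is handed in when it is done.

```bash
ls; mkdir -p pics
cat > h.py <<'E'
import numpy as np,cv2
from bench import sense,snapshot,hand_in,trace,place_of
def save(p,n): cv2.imwrite('pics/'+n+'.png',cv2.cvtColor(p['image'],cv2.COLOR_RGB2BGR))
def proj(p,X):
    c=np.asarray(p['R'])@np.asarray(X,float)+np.asarray(p['t']); s=c[:2]/c[2]; s=s*(1+p['k1']*(s@s))
    K=np.asarray(p['intrinsics']); return K[:2,:2]@s+K[:2,2]
def back(p,uv,z):
    K=np.asarray(p['intrinsics']); d=np.linalg.solve(K[:2,:2],np.asarray(uv,float)-K[:2,2]); s=d.copy()
    for _ in range(20): s=d/(1+p['k1']*(s@s))
    R=np.asarray(p['R']); r=R.T@np.array([s[0],s[1],1]); c=-R.T@np.asarray(p['t']); return c+r*(z-c[2])/r[2]
E
python3 - <<'E'
from h import *
a=snapshot('scene');b=snapshot('side')
im=np.hstack([a['image'],b['image']]); 
save(a,'s0');save(b,'d0')
for n in 'stand post_foot ring_wide ring_narrow tray tray_tab tray_tab_corner tray_far_corner turntable primer paint_jar tape_roll stencil marker sanding_block driver'.split():
    for q,k in ((a,'scene'),(b,'side')):
        print(n,k,[(np.round(r['location']).tolist(),round(r['conf'],2),proj(q,r['location']).round().tolist()) for r in place_of(q,n)[:4]])
print(sense())
E
```

```text
pics
stand scene [([535.0, -9.0, 0.0], 0.69, [263.0, 240.0])]
stand side [([534.0, -7.0, 2.0], 0.74, [253.0, 196.0]), ([533.0, -5.0, 27.0], 0.55, [253.0, 190.0])]
post_foot scene [([478.0, -101.0, 7.0], 0.94, [261.0, 208.0]), ([698.0, -277.0, 1.0], 0.55, [161.0, 203.0])]
post_foot side [([480.0, -101.0, 9.0], 0.75, [239.0, 224.0])]
ring_wide scene [([699.0, -453.0, -1.0], 0.83, [137.0, 169.0]), ([618.0, -390.0, 1.0], 0.72, [169.0, 170.0]), ([547.0, -287.0, 0.0], 0.64, [207.0, 181.0]), ([444.0, -388.0, 2.0], 0.49, [220.0, 151.0])]
ring_wide side [([442.0, -388.0, 1.0], 0.89, [240.0, 334.0]), ([695.0, -456.0, -1.0], 0.87, [361.0, 346.0]), ([545.0, -284.0, 1.0], 0.66, [277.0, 284.0]), ([623.0, -389.0, -2.0], 0.61, [320.0, 322.0])]
ring_narrow scene [([400.0, -302.0, -4.0], 0.69, [246.0, 162.0])]
ring_narrow side [([698.0, -66.0, 1.0], 0.7, [315.0, 205.0]), ([394.0, -305.0, -2.0], 0.58, [214.0, 303.0])]
tray scene [([535.0, -9.0, 24.0], 0.93, [263.0, 235.0]), ([661.0, 277.0, -1.0], 0.27, [290.0, 357.0])]
tray side [([534.0, -6.0, 26.0], 0.7, [253.0, 190.0])]
tray_tab scene [([569.0, -52.
[... 1702 characters left out ...]
7.0, 139.0])]
{'time': 1.7, 'joint_pos': array([ 6.59822653e+01,  7.47184066e+00,  8.52680622e+01, -1.59365686e-03,
        8.72596074e+01, -4.89521886e+00]), 'qd': array([ 0.00440953,  0.06486826, -0.05587382, -0.02472509,  0.04920765,
        0.03270585]), 'joint_efforts': array([ 8.24733816e-04, -5.69291568e+01, -5.00864553e+01, -8.52911376e-05,
        9.86020896e-04, -9.67765277e-05]), 'tool_pos': array([196.56733878, 566.89873919, 248.28266796]), 'tcp_rot': array([1.79999648e+02, 1.62781431e-03, 1.60877560e+02]), 'ft_force': array([-0.50422785,  0.81938468,  0.42996426]), 'wrist_torque': array([-0.01621239,  0.03093029,  0.05722174]), 'grip_force': 0.0, 'finger_gap': 85.59925155765657}
```

```bash
sleep 1
python3 - <<'E'
import cv2,numpy as np
a=cv2.imread('pics/s0.png');b=cv2.imread('pics/d0.png')
cv2.imwrite('pics/c0.png',np.hstack([cv2.resize(a[120:270,110:320],(400,286),interpolation=2),cv2.resize(b[230:380,180:390],(400,286),interpolation=2)]))
E
```

```text
(no output)
```

View pics/s0.png

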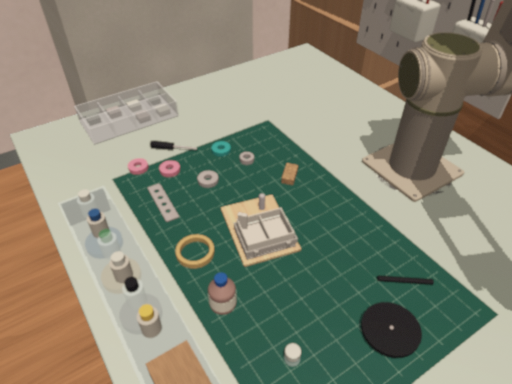

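View pics/c0.png

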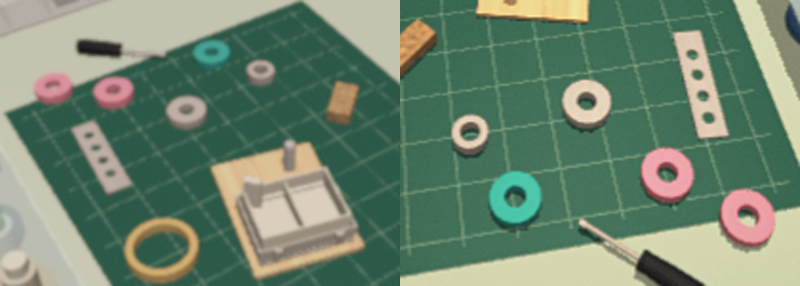

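Ring candidates in the scene picture are pink (138,166), pink (169,168), turquoise (221,147) and steel grey (207,179). The crop confirms that the grey one is ring_wide. The small grey ring at (246,158) is ring_narrow. I'll turn the tool so the fingers close along the stand's x, then go over ring_wide.

```bash
python3 -m handwheel '[[1,0,0,0,0,0,0.1228],[1,0,0,0,0,0,0.1228],[1,0,0,0,0,0,0.1228],[1,0,0,0,0,0,0.1228],[1,0,0,0,0,0,0.1228],[1,0,0,0,0,0,0.1228],[1,0,0,0,0,0,0.1228],[1,0,0,0,0,0,0.1228],[1,0,0,0,0,0,0.1228],[1,0,0,0,0,0,0.1228],[1,0,0,0,0,0,0.1228],[1,0,0,0,0,0,0.1228]]'
python3 -m handwheel '[[1,-3,2.2,0,0,0,0],[1,-3,2.2,0,0,0,0],[1,-3,2.2,0,0,0,0],[1,-3,2.2,0,0,0,0],[1,-3,2.2,0,0,0,0],[1,-3,2.2,0,0,0,0],[1,-3,2.2,0,0,0,0],[1,-3,2.2,0,0,0,0],[1,-3,2.2,0,0,0,0],[1,-3,2.2,0,0,0,0],[1,-3,2.2,0,0,0,0],[1,-3,2.2,0,0,0,0]]'
```

```text
time: 2.7
tool_pos: [196.5, 566.9, 248.3]
tcp_rot: [-180.0, -0.0, 76.1]
ft_force: [0.4, 0.6, -0.2]
finger_gap: 85.3
grip_force: 0.0
time: 3.7
tool_pos: [369.1, 153.4, 248.6]
tcp_rot: [179.9, -0.0, 76.5]
ft_force: [0.7, 0.9, -0.8]
finger_gap: 85.4
grip_force: 0.0
```

```bash
cat >> h.py <<'E'
from scipy.spatial.transform import Rotation as Ro
def tool(): s=sense(); return np.array(s['tool_pos']),Ro.from_euler('xyz',s['tcp_rot'],degrees=True).as_matrix()
def rows(target,yaw=None):
    "shift in tool cm (at present axes) and turn about tool z"
    p,R=tool(); print('shift cm',(R.T@(np.array(target)-p)/10).round(2))
    if yaw is not None: print('turn z rad',round(-np.radians(yaw-sense()['tcp_rot'][2]),4))
def look(cam,*names):
    q=snapshot(cam)
    for n in names: print(n,[(np.round(r['location'],1).tolist(),round(r['conf'],2),proj(q,r['location']).round().tolist()) for r in place_of(q,n)[:4]])
    return q
E
python3 - <<'E'
from h import *
q=look('wrist','ring_wide','stand','post_foot','tray_tab','tray_far_corner','tray_tab_corner')
save(q,'w1');s=sense();print(s['time'],s['tool_pos'],s['tcp_rot'],s['joint_pos']); rows([546,-285,248])
E
```

```text
ring_wide []
stand []
post_foot [([480.9, -97.3, 10.4], 0.88, [385.0, 328.0])]
tray_tab [([570.5, -53.9, 82.6], 0.59, [494.0, 324.0])]
tray_far_corner [([485.6, 45.9, 24.7], 0.87, [378.0, 232.0])]
tray_tab_corner [([581.6, -64.9, 23.9], 0.8, [470.0, 297.0])]
4.05 [368.43445181 156.09158669 248.31295923] [-1.79988462e+02 -1.70042181e-02  7.65353391e+01] [ 1.55910486e+01 -2.52004056e+01  1.14616547e+02  2.04688503e-02
  9.05856859e+01  2.90559167e+01]
shift cm [-3.876e+01  2.754e+01  1.000e-02]
```

```bash
python3 -m handwheel '[[1,-3.23,2.3,0,0,0,0],[1,-3.23,2.3,0,0,0,0],[1,-3.23,2.3,0,0,0,0],[1,-3.23,2.3,0,0,0,0],[1,-3.23,2.3,0,0,0,0],[1,-3.23,2.3,0,0,0,0],[1,-3.23,2.3,0,0,0,0],[1,-3.23,2.3,0,0,0,0],[1,-3.23,2.3,0,0,0,0],[1,-3.23,2.3,0,0,0,0],[1,-3.23,2.3,0,0,0,0],[1,-3.23,2.3,0,0,0,0]]'
python3 -m handwheel '[[1,0,0,3,0,0,0],[1,0,0,3,0,0,0],[1,0,0,3,0,0,0],[1,0,0,0,0,0,0]]'
python3 - <<'E'
from h import *
q=look('wrist','ring_wide','ring_narrow','post_foot')
save(q,'w2');s=sense();print(s['time'],s['tool_pos'],s['tcp_rot'])
m=trace(q,'ring_wide')
for r in m[:3]: 
    u=cv2.moments(r['pixels'].astype(np.uint8)*1,True); c=(u['m10']/u['m00'],u['m01']/u['m00']); print(r['conf'],c,back(q,c,12))
E
```

```text
time: 5.05
tool_pos: [547.9, -286.3, 247.8]
tcp_rot: [-180.0, -0.0, 76.6]
ft_force: [0.0, 0.3, 0.4]
finger_gap: 85.3
grip_force: 0.0
time: 5.38
tool_pos: [543.6, -282.4, 150.1]
tcp_rot: [-179.3, -0.2, 76.6]
ft_force: [-1.1, -0.2, -2.2]
finger_gap: 85.2
grip_force: 0.0
ring_wide [([542.4, -286.8, -1.1], 0.86, [257.0, 188.0]), ([621.6, -390.2, 3.9], 0.83, [368.0, 276.0]), ([691.6, -455.8, 4.7], 0.79, [453.0, 323.0])]
ring_narrow [([402.8, -299.6, 3.3], 0.84, [108.0, 237.0])]
post_foot []
5.5833 [ 547.89015441 -286.0060454   160.80309983] [1.79836311e+02 5.52697925e-02 7.65449166e+01]
0.88 (356.3961179007908, 273.2825305535586) [ 610.72113207 -379.58062262   12.        ]
0.67 (463.7100506146059, 308.0347071583514) [ 698.92488486 -435.4571236    12.        ]
0.66 (179.9799605781866, 317.43331143232587) [ 444.23507626 -388.63351581   12.        ]
```

View pics/w2.png

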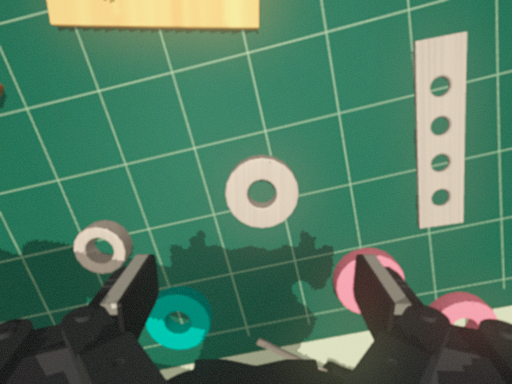

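The view shows the steel wide ring at about (262,192), the narrow ring at (103,247), turquoise at (178,320) and pinks at (368,280) and (463,315). I'll measure the centres from the ring faces.

```bash
cat >> h.py <<'E'
def hole(q,uv,z):
    "centre of the dark hole's upper rim near pixel uv, at height z: grey bright face, ellipse of inner contour"
    im=q['image'].astype(int); m=((im.min(2)>105)&(im.max(2)-im.min(2)<70)).astype(np.uint8)
    cs,hi=cv2.findContours(m,cv2.RETR_CCOMP,cv2.CHAIN_APPROX_NONE)
    for c,h in zip(cs,hi[0]):
        if len(c)<15: continue
        (cx,cy),ax,an=cv2.fitEllipse(c)
        if np.hypot(cx-uv[0],cy-uv[1])<25: print('inner' if h[3]>=0 else 'outer',round(cx,1),round(cy,1),np.round(ax,1),back(q,(cx,cy),z).round(1))
E
python3 - <<'E'
from h import *
q=look('wrist','ring_wide'); hole(q,(258,190),16); hole(q,(103,245),18)
print(sense()['tool_pos'],-np.array(q['R']).T@q['t'])
E
```

```text
ring_wide [([692.3, -455.6, 4.5], 0.84, [437.0, 309.0]), ([619.5, -390.9, 2.4], 0.81, [353.0, 266.0]), ([545.9, -286.8, -0.2], 0.58, [253.0, 180.0]), ([443.6, -385.9, 0.3], 0.57, [176.0, 297.0])]
inner 252.4 183.2 [22.4 27.3] [ 546.3 -285.3   16. ]
inner 94.5 241.2 [23.1 27.1] [ 399.4 -303.8   18. ]
[ 547.76514744 -286.83975611  161.19978761] [ 565.15067622 -212.55203349  288.57596112]
```

```bash
python3 -m handwheel '[[1,0.06,-0.18,2.5,0,0,0],[1,0,0,2.5,0,0,0],[1,0,0,2.5,0,0,0],[1,0,0,2.5,0,0,0],[1,0,0,1.5,0,0,0],[1,0,0,0.5,0,0,0],[1,0,0,0,0,0,0],[1,0,0,0,0,0,0]]' 60
python3 - <<'E'
from h import *
rows([546.2,-285.8,14],76.5)
E
```

```text
time: 6.4
tool_pos: [545.6, -286.0, 40.0]
tcp_rot: [179.9, 0.0, 76.4]
ft_force: [0.7, -0.7, 1.2]
finger_gap: 85.3
grip_force: 0.0
shift cm [0.04 0.05 2.6 ]
turn z rad -0.001
```

```bash
python3 -m handwheel '[[1,0,0,1.3,0,0,0],[1,0,0.05,0.9,0,0,0],[1,0,0,0.4,0,0,0],[0.3,0,0,0,0,0,0],[0,0,0,0,0,0,0],[-0.5,0,0,0,0,0,0],[-1,0,0,0,0,0,0],[-1,0,0,0,0,0,0],[-1,0,0,0,0,0,0]]' 60
```

```text
time: 7.15
tool_pos: [545.6, -285.8, 12.8]
tcp_rot: [179.9, 0.0, 76.4]
ft_force: [1.2, -0.5, 2.2]
finger_gap: 56.4
grip_force: 67.6
```

```bash
python3 -m handwheel '[[-1,0,0,-0.5,0,0,0],[-1,0,0,-1.5,0,0,0],[-1,0,0,-2.5,0,0,0],[-1,0,0,-2.5,0,0,0],[-1,0,0,-2,0,0,0],[-1,0,0,-1,0,0,0],[-1,0,0,0,0,0,0],[-1,0,0,0,0,0,0]]'
python3 - <<'E'
from h import *
q=look('wrist','ring_wide');save(q,'w3');rows([479.5,-101,100])
E
```

```text
time: 7.82
tool_pos: [545.1, -285.5, 112.0]
tcp_rot: [180.0, 0.0, 76.4]
ft_force: [-1.5, 0.6, -2.7]
finger_gap: 57.2
grip_force: 64.9
ring_wide [([619.2, -390.8, 3.1], 0.79, [375.0, 297.0]), ([444.1, -387.6, 3.1], 0.64, [168.0, 336.0]), ([696.2, -453.0, 4.6], 0.59, [479.0, 344.0]), ([545.0, -286.1, 100.3], 0.55, [256.0, 263.0])]
shift cm [ 16.36 -10.58   1.06]
```

View pics/w3.png

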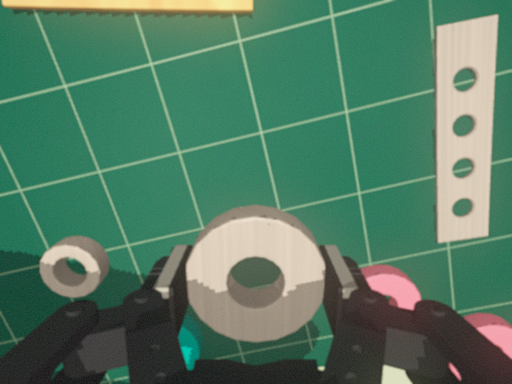

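The wide ring is held level and centred between the pads, with its hole at about (256,282). I'll stop short of the post and measure it from near.

```bash
python3 -m handwheel '[[-1,0.5,-0.7,-0.5,0,0,0],[-1,1.4,-2,-0.5,0,0,0],[-1,1.5,-2.2,-0.5,0,0,0],[-1,1.5,-2.2,-0.5,0,0,0],[-1,1.3,-2,0,0,0,0],[-1,0.8,-1,0,0,0,0],[-1,0.4,-0.5,0,0,0,0],[-1,0,0,0,0,0,0],[-1,0,0,0,0,0,0],[-1,0,0,0,0,0,0]]'
python3 - <<'E'
from h import *
s=sense();print(s['time'],s['tool_pos'],s['finger_gap'])
q=look('wrist','post_foot','tray_tab','tray_far_corner','tray_tab_corner','tray','stand','ring_wide');save(q,'w4')
hole(q,(256,282),s['tool_pos'][2]+3)
E
```

```text
time: 8.75
tool_pos: [459.8, -189.4, 132.0]
tcp_rot: [-180.0, 0.0, 76.4]
ft_force: [-0.3, -0.1, -2.3]
finger_gap: 56.9
grip_force: 65.1
8.75 [ 459.84843353 -189.35983805  132.03238116] 56.89695700547476
post_foot [([479.1, -97.6, 10.3], 0.86, [252.0, 63.0])]
tray_tab []
tray_far_corner []
tray_tab_corner [([480.2, -99.0, 12.0], 0.21, [254.0, 64.0])]
tray []
stand []
ring_wide []
inner 255.0 282.5 [52.6 58.4] [ 459.1 -191.1  135. ]
```

View pics/w4.png

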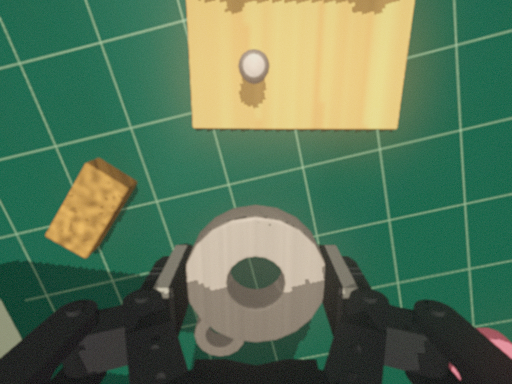

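The post's top shows at about (254,65) and the plate's front corners at (193,129) and (397,129). The ring hole is at (255,282).

Run:
```python
from h import *
q=snapshot('wrist')
L=back(q,(193,129),8);Rr=back(q,(397,129),8);print(L,Rr,np.linalg.norm(L-Rr)); y=np.arctan2(*(Rr-L)[1::-1]);print('yaw',np.degrees(y))
c,s=np.cos(y),np.sin(y);M=np.array([[c,-s],[s,c]])
o=(L+Rr)[:2]/2-M@[0,-145]; print('origin',o,'post',o+M@[-30,-105])
g=cv2.cvtColor(q['image'],cv2.COLOR_RGB2HSV)[40:100,225:285]
m=((g[...,1]<60)).astype(np.uint8); cs,_=cv2.findContours(m,0,1); k=max(cs,key=cv2.contourArea); x,y,w,h=cv2.boundingRect(k);print(x+225,y+40,w,h)
# render: top circle z~55 and foot circle
P=o+M@[-30,-105]
for z in (8,50,58): print(z,proj(q,[*P,z]))
print(back(q,(254,64),58))
```

```text
[ 425.77368379 -131.17411616    8.        ] [ 572.07560286 -166.62963502    8.        ] 150.5368570851953
yaw -13.622699249665814
origin [533.07608194  -7.98104945] post [ 479.18969684 -102.96135005]
241 51 26 28
8 [254.17853839  71.37792263]
50 [253.90679539  67.54388057]
58 [253.84191755  66.62839944]
[ 479.597941   -101.65360349   58.        ]
```

```bash
python3 -m handwheel '[[-1,1.0,0,0,0,0,0],[-1,2.5,0,0.3,0,0,0],[-1,2.5,0,1,0,0,0],[-1,1.7,-0.1,1,0,0,0],[-1,1.2,-0.1,1,0,0,0],[-1,0.2,0,0.8,0,0,0],[-1,0,0,0.5,0,0,0],[-1,0,0,0,0,0,0],[-1,0,0,0,0,0,0],[-1,0,0,0,0,0,0]]'
python3 - <<'E'
from h import *
rows([479.8,-100.6,78])
q=snapshot('wrist');a=snapshot('side');b=snapshot('scene')
z=lambda p,c,r:cv2.resize(p['image'][c[1]-r:c[1]+r,c[0]-r:c[0]+r],(390,390),interpolation=2)
u=proj(a,[480,-101,75]).astype(int);v=proj(b,[480,-101,75]).astype(int);print(u,v,proj(q,[479.5,-101.5,58]))
save(dict(image=np.hstack([z(q,(256,282),75),z(b,v,40)])),'w5')
E
```

```text
time: 10.03
tool_pos: [479.1, -100.7, 86.8]
tcp_rot: [180.0, 0.0, 76.4]
ft_force: [-0.1, -0.7, -1.8]
finger_gap: 56.9
grip_force: 65.1
shift cm [0.03 0.06 0.88]
[238 208] [261 190] [256.68518555 246.4101015 ]
```

View pics/w5.png

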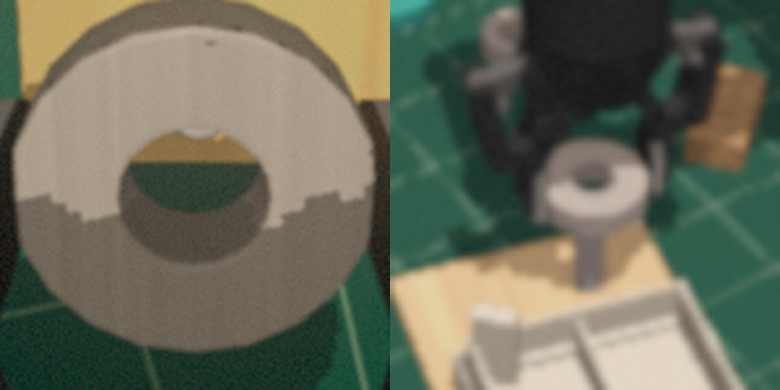

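The crop shows the hole centred at about (255.8,282.4). A sliver of the post's dome shows through the hole, with its lower edge near row 260 and column about 259.

Run:
```python
from h import *
q=snapshot('wrist');s=sense();print(s['tool_pos'],back(q,(255.8,282.4),s['tool_pos'][2]+3.2))
t=np.array([.233,.972,0]);n=np.array([.972,-.233,0])
for dome in (9,4):
  for dy in (-103,-101.5,-100,-98.5):
    P=np.array([479.5,dy,0]);best=0
    for z,r in [(58-dome+dome*np.sin(a),9-dome+dome*np.cos(a)) for a in np.linspace(0,1.57,20)]:
        for f in np.linspace(-1.5,1.5,31): best=max(best,proj(q,P+[0,0,z]-t*r*np.cos(f)+n*r*np.sin(f))[1])
    print(dome,dy,best)
```

```text
[ 479.1681927  -100.41153528   86.83877465] [ 478.87039689 -102.23799198   90.03877465]
9 -103 258.6430705919844
9 -101.5 256.18246262457995
9 -100 253.71049929650178
9 -98.5 251.22707713995982
4 -103 262.0593555543695
4 -101.5 259.5738620528367
4 -100 257.0767777041098
4 -98.5 254.56799583436944
```

```bash
python3 -m handwheel '[[-1,0,0.07,0.6,0,0,0],[-1,0,0,0.6,0,0,0],[-1,0,0,0.5,0,0,0],[-1,0,0,0.4,0,0,0],[-1,0,0,0.2,0,0,0],[-1,0,0,0,0,0,0],[-1,0,0,0,0,0,0]]'
```

```text
time: 10.82
tool_pos: [479.4, -99.9, 63.1]
tcp_rot: [-180.0, -0.0, 76.4]
ft_force: [0.5, -0.1, -3.0]
finger_gap: 56.9
grip_force: 65.2
```

```bash
python3 -m handwheel '[[-1,0,0,0.5,0,0,0],[-1,0,0,0.6,0,0,0],[-1,0,0,0.6,0,0,0],[-1,0,0,0.6,0,0,0],[-1,0,0,0.6,0,0,0],[-1,0,0,0.3,0,0,0],[-1,0,0,0.2,0,0,0],[-1,0,0,0,0,0,0],[-1,0,0,0,0,0,0]]'
```

```text
time: 11.57
tool_pos: [479.6, -100.0, 29.3]
tcp_rot: [-180.0, 0.0, 76.4]
ft_force: [0.3, -0.0, -2.9]
finger_gap: 56.9
grip_force: 65.2
```

```bash
python3 -m handwheel '[[-1,0,0,0.4,0,0,0],[-1,0,0,0.25,0,0,0],[-1,0,0,0.15,0,0,0],[-1,0,0,0,0,0,0],[-1,0,0,0,0,0,0]]'
```

```text
time: 11.98
tool_pos: [479.4, -100.0, 21.2]
tcp_rot: [-180.0, 0.0, 76.4]
ft_force: [0.5, -0.6, -2.3]
finger_gap: 57.0
grip_force: 65.3
```

Near the plate, so I'll release here (a drop of under 1 mm) and rise.

```bash
python3 -m handwheel '[[-0.2,0,0,0.04,0,0,0],[0.4,0,0,0,0,0,0],[1,0,0,0,0,0,0],[1,0,0,0,0,0,0],[1,0,0,0,0,0,0],[1,0,0,0,0,0,0],[1,0,0,-0.5,0,0,0],[1,0,0,-2,0,0,0],[1,0,0,-3,0,0,0],[1,0,0,-3,0,0,0],[1,0,0,-3,0,0,0],[1,0,0,-2,0,0,0]]'
python3 - <<'E'
from h import *
q=look('side','ring_wide','post_foot'); save(q,'d2'); rows([398.5,-303,150]); print(sense()['finger_gap'])
E
```

```text
time: 12.98
tool_pos: [480.6, -100.3, 159.6]
tcp_rot: [179.8, 0.0, 76.4]
ft_force: [1.3, 1.1, 0.6]
finger_gap: 85.4
grip_force: 0.0
ring_wide [([621.1, -386.7, -3.1], 0.96, [319.0, 321.0]), ([483.2, -101.3, 8.2], 0.72, [240.0, 224.0]), ([443.6, -386.8, -1.7], 0.69, [241.0, 334.0]), ([694.3, -456.2, -0.4], 0.64, [361.0, 346.0])]
post_foot [([480.9, -103.1, 10.3], 0.72, [239.0, 224.0]), ([531.6, -4.7, 22.1], 0.52, [252.0, 191.0])]
shift cm [-21.62  -3.3    0.86]
85.3274208116474
```

```bash
python3 -m handwheel '[[1,-1.5,-0.3,0,0,0,0],[1,-3,-0.4,0.2,0,0,0],[1,-3.5,-0.5,0.2,0,0,0],[1,-3.5,-0.5,0.2,0,0,0],[1,-3.5,-0.5,0.2,0,0,0],[1,-3.2,-0.5,0.1,0,0,0],[1,-2.2,-0.4,0,0,0,0],[1,-1.2,-0.2,0,0,0,0],[1,0,0,0,0,0,0],[1,0,0,0,0,0,0],[1,0,0,0,0,0,0]]'
python3 - <<'E'
from h import *
q=look('wrist','ring_narrow'); u=proj(q,[399,-303,18]); hole(q,u,18); p,_=tool();print(p); rows([398.8,-302.5,17])
E
```

```text
time: 14.05
tool_pos: [397.0, -301.1, 146.3]
tcp_rot: [-180.0, -0.1, 76.5]
ft_force: [0.9, -0.3, 0.0]
finger_gap: 85.7
grip_force: 0.0
ring_narrow [([398.7, -301.5, 4.4], 0.97, [258.0, 186.0])]
inner 260.8 191.5 [18.3 29.6] [ 400.7 -303.1   18. ]
inner 257.8 180.8 [ 3.5 13.3] [ 400.4 -294.    18. ]
[ 397.30138138 -301.03910015  146.64199889]
shift cm [-0.11  0.18 12.96]
```

```bash
python3 -m handwheel '[[1,-0.1,0.23,1.5,0,0,0],[1,0,0,2.5,0,0,0],[1,0,0,2.5,0,0,0],[1,0,0,2.5,0,0,0],[1,0,0,2,0,0,0],[1,0,0,1.2,0,0,0],[1,0,0,0.6,0,0,0],[0.2,0,0,0.2,0,0,0],[-0.3,0,0,0,0,0,0],[-1,0,0,0,0,0,0],[-1,0,0,0,0,0,0],[-1,0,0,0,0,0,0]]'
python3 -m handwheel '[[-1,0,0,0,0,0,0],[-1,0,0,0,0,0,0]]'
```

```text
time: 15.15
tool_pos: [400.0, -304.8, 18.7]
tcp_rot: [179.8, 0.1, 76.4]
ft_force: [-0.5, 1.9, 6.7]
finger_gap: 41.2
grip_force: 61.5
time: 15.32
tool_pos: [400.0, -304.8, 18.7]
tcp_rot: [179.8, 0.1, 76.4]
ft_force: [-0.4, 0.9, 6.1]
finger_gap: 41.2
grip_force: 61.5
```

```bash
python3 -m handwheel '[[-1,0,0,-0.5,0,0,0],[-1,0,0,-1.5,0,0,0],[-1,0,0,-3,0,0,0],[-1,0,0,-3,0,0,0],[-1,0,0,-2,0,0,0],[-1,0,0,-1,0,0,0],[-1,0,0,0,0,0,0],[-1,0,0,0,0,0,0]]'
python3 - <<'E'
from h import *
q=look('wrist','ring_narrow'); p,_=tool();print(p); hole(q,(256,282),p[2]);save(q,'w6'); rows([479.4,-100,115])
E
```

```text
time: 15.98
tool_pos: [398.8, -303.8, 126.7]
tcp_rot: [180.0, 0.0, 76.4]
ft_force: [0.1, 0.5, -2.0]
finger_gap: 41.1
grip_force: 61.1
ring_narrow [([398.8, -302.2, 111.3], 0.88, [255.0, 255.0])]
[ 397.84591441 -302.91306084  124.96350362]
inner 254.2 272.4 [47.5 51.6] [ 398.2 -303.5  125. ]
shift cm [21.64  3.17  1.02]
```

View pics/w6.png

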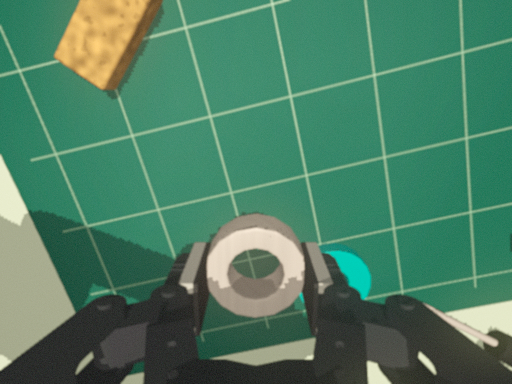

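The narrow ring is held, with its hole at about (255,272). Next I'll move it over the post.

```bash
python3 -m handwheel '[[-1,1.2,0.2,0,0,0,0],[-1,2.5,0.3,0,0,0,0],[-1,3,0.4,0.2,0,0,0],[-1,3.2,0.5,0.5,0,0,0],[-1,3.2,0.5,0.5,0,0,0],[-1,3,0.5,0.5,0,0,0],[-1,2.7,0.35,0.5,0,0,0],[-1,1.9,0.22,0.5,0,0,0],[-1,0.85,0.1,0.4,0,0,0],[-1,0,0,0,0,0,0],[-1,0,0,0,0,0,0],[-1,0,0,0,0,0,0]]'
python3 - <<'E'
from h import *
q=snapshot('wrist'); p,_=tool();print(p); hole(q,(256,275),p[2]-0.7)
print(proj(q,[479.4,-101.8,58])); rows([479.2,-100.6,80])
save(dict(image=cv2.resize(q['image'][200:320,196:316],(560,560),interpolation=2)),'w7')
E
```

```text
time: 17.08
tool_pos: [478.7, -102.1, 95.6]
tcp_rot: [-180.0, 0.0, 76.4]
ft_force: [-0.7, -0.9, -1.3]
finger_gap: 41.4
grip_force: 61.1
[ 478.93003702 -102.38869463   95.91901747]
outer 254.9 261.2 [66.  90.8] [479.9 -95.9  95.2]
[256.82329741 237.1699103 ]
shift cm [ 0.18 -0.02  1.59]
```

View pics/w7.png

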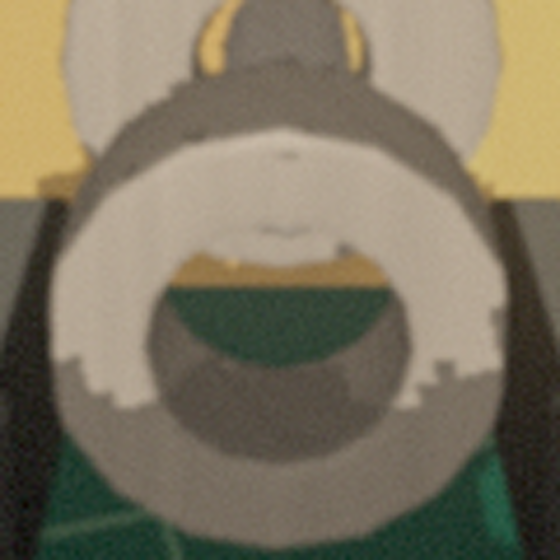

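The crop shows the hole centred at about (255.8,273.3), the post behind it around column 257, and the wide ring lying home on the plate.

Run:
```python
from h import *
q=snapshot('wrist'); p,_=tool();print(p,back(q,(255.8,273.3),p[2]-.7))
```

```text
[ 479.03174968 -102.52236984   96.09910868] [ 479.05130871 -101.94539539   95.39910868]
```

```bash
python3 -m handwheel '[[-1,0,0.06,0.6,0,0,0],[-1,0,0,0.6,0,0,0],[-1,0,0,0.5,0,0,0],[-1,0,0,0.4,0,0,0],[-1,0,0,0.3,0,0,0],[-1,0,0,0,0,0,0],[-1,0,0,0,0,0,0]]'
```

```text
time: 17.77
tool_pos: [479.5, -101.5, 71.6]
tcp_rot: [-180.0, -0.0, 76.4]
ft_force: [-0.3, 0.4, -0.9]
finger_gap: 41.5
grip_force: 61.1
```

```bash
python3 -m handwheel '[[-1,0,0,0.4,0,0,0],[-1,0,0,0.5,0,0,0],[-1,0,0,0.5,0,0,0],[-1,0,0,0.5,0,0,0],[-1,0,0,0.3,0,0,0],[-1,0,0,0.2,0,0,0],[-1,0,0,0,0,0,0],[-1,0,0,0,0,0,0]]'
```

```text
time: 18.43
tool_pos: [479.7, -101.6, 47.8]
tcp_rot: [-180.0, -0.0, 76.4]
ft_force: [-0.1, 0.2, -0.6]
finger_gap: 41.5
grip_force: 61.1
```

```bash
python3 -m handwheel '[[-1,0,0,0.2,0,0,0],[-1,0,0,0.15,0,0,0],[-1,0,0,0.1,0,0,0],[-1,0,0,0,0,0,0],[-1,0,0,0,0,0,0]]'
```

```text
time: 18.85
tool_pos: [479.7, -101.6, 43.3]
tcp_rot: [-180.0, -0.0, 76.4]
ft_force: [0.2, -0.1, -1.5]
finger_gap: 41.2
grip_force: 61.1
```

```bash
python3 -m handwheel '[[-1,0,0,0.08,0,0,0],[-1,0,0,0.08,0,0,0],[-1,0,0,0,0,0,0],[-1,0,0,0,0,0,0]]'
```

```text
time: 19.18
tool_pos: [480.0, -101.7, 42.7]
tcp_rot: [180.0, 0.0, 76.4]
ft_force: [-4.9, 1.3, 8.5]
finger_gap: 41.5
grip_force: 62.1
```

Contact occurred at the expected height, so the ring is home. I'll release and rise, then turn toward the tab.

```bash
python3 -m handwheel '[[-0.2,0,0,-0.03,0,0,0],[0.4,0,0,0,0,0,0],[1,0,0,0,0,0,0],[1,0,0,0,0,0,0],[1,0,0,0,0,0,0],[1,0,0,-0.5,0,0,0],[1,0,0,-2,0,0,0],[1,0,0,-3,0,0,0],[1,0,0,-3,0,0,0],[1,0,0,-3,0,0,0],[1,0,0,-3,0,0,0],[1,0,0,-2,0,0,0]]'
python3 -m handwheel '[[0.3,0,0,-1,0,0,-0.118],[0.3,0,0,0,0,0,-0.118],[0.3,0,0,0,0,0,-0.118],[0.3,0,0,0,0,0,-0.118],[0.3,0,0,0,0,0,-0.118],[0.3,0,0,0,0,0,-0.118],[0.3,0,0,0,0,0,-0.118],[0.3,0,0,0,0,0,-0.118],[0.3,0,0,0,0,0,0],[0.3,0,0,0,0,0,0]]'
python3 - <<'E'
from h import *
q=look('side','ring_narrow','ring_wide','post_foot','tray_tab');save(q,'d3'); rows([571,-52,160],130.4);print(sense()['tcp_rot'],sense()['finger_gap'])
E
```

```text
time: 20.18
tool_pos: [480.7, -101.9, 211.0]
tcp_rot: [179.8, 0.0, 76.4]
ft_force: [-0.5, 0.1, -0.1]
finger_gap: 85.6
grip_force: 0.0
time: 21.02
tool_pos: [479.8, -101.6, 217.3]
tcp_rot: [180.0, 0.0, 130.3]
ft_force: [-0.0, 0.5, -0.5]
finger_gap: 55.6
grip_force: 0.0
ring_narrow [([477.9, -100.5, 20.6], 0.6, [238.0, 221.0])]
ring_wide [([445.1, -388.2, -1.4], 0.95, [241.0, 334.0]), ([477.3, -99.3, 6.9], 0.74, [238.0, 224.0]), ([695.9, -455.1, 1.0], 0.69, [362.0, 345.0]), ([622.7, -389.3, 0.6], 0.63, [320.0, 321.0])]
post_foot [([481.9, -103.2, 9.5], 0.77, [240.0, 224.0]), ([710.9, 93.3, 1.8], 0.36, [306.0, 164.0])]
tray_tab [([568.5, -52.6, 81.8], 0.71, [269.0, 188.0])]
shift cm [-2.14 10.16  5.71]
turn z rad 0.0004
[1.79998969e+02 8.59113110e-05 1.30422608e+02] 55.49665161259702
```

```bash
python3 -m handwheel '[[0.2,-0.3,1.5,0.8,0,0,0],[0.2,-0.5,2.5,1.5,0,0,0],[0.2,-0.6,2.8,1.5,0,0,0],[0.2,-0.5,2.2,1.2,0,0,0],[0.2,-0.2,1.1,0.7,0,0,0],[0.2,0,0,0,0,0,0],[0.2,0,0,0,0,0,0],[0.2,0,0,0,0,0,0]]' 80
python3 - <<'E'
from h import *
q=look('wrist','tray_tab','tray_tab_corner','tray_far_corner','post_foot');save(q,'w8');p,_=tool();print(p,sense()['time'],[proj(q,[571.7,-51.6,z]).round(1).tolist() for z in (58,82)])
E
```

```text
time: 21.93
tool_pos: [569.9, -52.3, 160.5]
tcp_rot: [-180.0, 0.0, 130.5]
ft_force: [-0.2, 0.5, 0.6]
finger_gap: 51.2
grip_force: 0.0
tray_tab [([571.3, -53.5, 80.5], 0.89, [256.0, 214.0])]
tray_tab_corner [([581.7, -67.8, 20.6], 0.58, [254.0, 208.0])]
tray_far_corner []
post_foot [([481.8, -98.4, 12.4], 0.73, [139.0, 158.0])]
[570.16352643 -52.40761476 160.9453808 ] 22.1833 [[258.1, 201.3], [258.4, 212.9]]
```

View pics/w8.png

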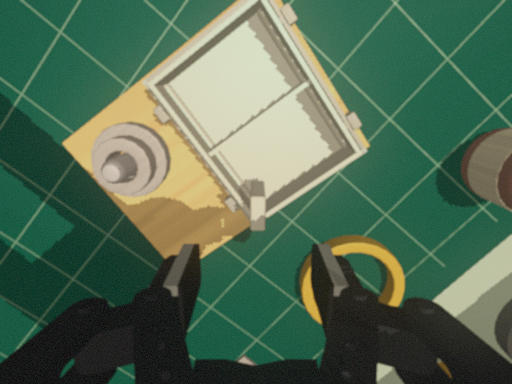

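The tab's top face is centred at about (258,212), as predicted, and lies along the tool's x. Both rings are stacked on the post at (122,165). I'll descend with the fingers nearly closed.

```bash
python3 -m handwheel '[[0,-0.03,0.12,1,0,0,0],[-0.2,0,0,2,0,0,0],[-0.3,0,0,2,0,0,0],[-0.4,0,0,1.6,0,0,0],[-0.5,0,0,1,0,0,0],[-0.55,0,0,0.5,0,0,0],[-0.55,0,0,0.2,0,0,0],[-0.55,0,0,0,0,0,0],[-0.55,0,0,0,0,0,0]]' 80
python3 - <<'E'
from h import *
q=snapshot('wrist');p,_=tool();print(p,sense()['finger_gap'],sense()['ft_force'])
save(dict(image=cv2.resize(q['image'][190:340,156:356],(800,600),interpolation=2)),'w9')
E
```

```text
time: 22.93
tool_pos: [572.0, -51.5, 78.1]
tcp_rot: [179.9, 0.1, 130.5]
ft_force: [-0.0, -1.0, 0.9]
finger_gap: 19.1
grip_force: 0.0
[572.19632236 -51.54210775  78.34366865] 19.04153447633863 [ 0.50592047 -0.32512389  0.1979955 ]
```

View pics/w9.png

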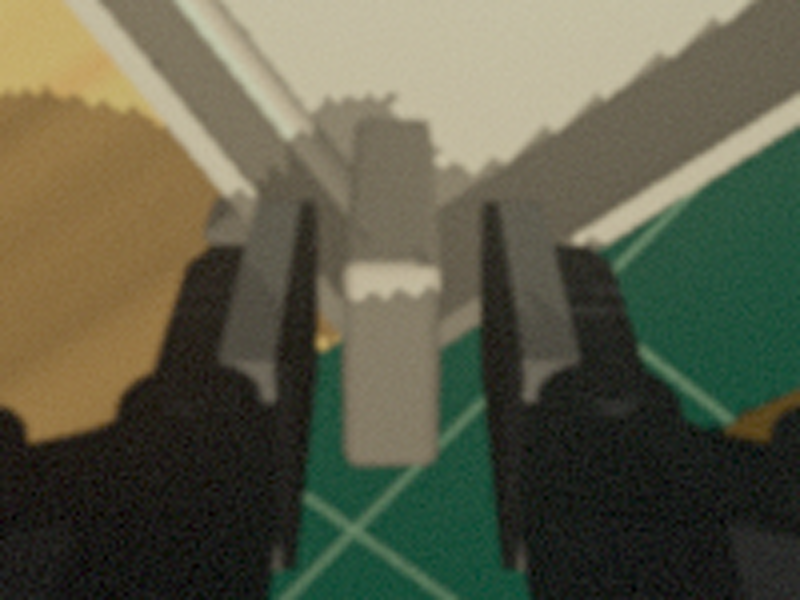

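The fin spans columns 345–438 of the crop and the fingers are centred near 401, so I'll shift about 1 mm left (tool −y), then close.

```bash
python3 -m handwheel '[[-0.55,0,-0.1,0,0,0,0],[-0.6,0,0,0,0,0,0],[-0.7,0,0,0,0,0,0],[-0.75,0,0,0,0,0,0],[-0.8,0,0,0,0,0,0],[-1,0,0,0,0,0,0],[-1,0,0,0,0,0,0],[-1,0,0,0,0,0,0],[-1,0,0,0,0,0,0]]' 80
python3 - <<'E'
from h import *
p,R=tool();print(p,sense()['wrist_torque'],sense()['ft_force'])
# peel about far corner: axis tool y; pivot = tcp - 133 mm along line (tool x to far), z 24
M=np.radians(-13.6);c,s=np.cos(M),np.sin(M)
d=np.array([[c,-s],[s,c]])@(np.array([-60,45])-np.array([47,-34])); f=R.T@np.array([*d,24-p[2]]);print('pivot in tool',f)
n=10
for a in (15,16,18):
    for sg in (1,-1):
        rr=Ro.from_rotvec([0,sg*np.radians(a/n),0]).as_matrix(); sh=f-rr@f; print(a,sg,'rad/row',np.radians(a/n).round(4),'shift cm',(sh/10).round(3),'world',(R@sh).round(2))
E
```

```text
time: 23.73
tool_pos: [571.0, -52.1, 77.7]
tcp_rot: [180.0, 0.0, 130.5]
ft_force: [-0.9, -0.4, 6.8]
finger_gap: 8.5
grip_force: 78.5
[570.98261937 -52.05570248  77.72109566] [ 0.06728059  0.10931325 -0.08161591] [-0.85999898 -0.38285319  6.77239426]
pivot in tool [133.03571817   1.28730658  53.62645477]
15 1 rad/row 0.0262 shift cm [-0.136  0.     0.35 ] world [ 0.89 -1.03 -3.5 ]
15 -1 rad/row 0.0262 shift cm [ 0.145  0.    -0.346] world [-0.95  1.1   3.46]
16 1 rad/row 0.0279 shift cm [-0.145  0.     0.374] world [ 0.94 -1.1  -3.73]
16 -1 rad/row 0.0279 shift cm [ 0.155  0.    -0.369] world [-1.01  1.18  3.69]
18 1 rad/row 0.0314 shift cm [-0.162  0.     0.421] world [ 1.06 -1.23 -4.2 ]
18 -1 rad/row 0.0314 shift cm [ 0.175  0.    -0.415] world [-1.14  1.33  4.15]
```

```bash
python3 -m handwheel '[[-1,0.063,0,-0.1545,0,-0.01164,0],[-1,0.063,0,-0.1545,0,-0.01164,0],[-1,0.063,0,-0.1545,0,-0.01164,0],[-1,0.063,0,-0.1545,0,-0.01164,0],[-1,0.063,0,-0.1545,0,-0.01164,0],[-1,0.063,0,-0.1545,0,-0.01164,0],[-1,0.063,0,-0.1545,0,-0.01164,0],[-1,0.063,0,-0.1545,0,-0.01164,0],[-1,0.063,0,-0.1545,0,-0.01164,0],[-1,0.063,0,-0.1545,0,-0.01164,0],[-1,0.063,0,-0.1545,0,-0.01164,0],[-1,0.063,0,-0.1545,0,-0.01164,0]]' 100
```

```text
time: 24.73
tool_pos: [564.6, -45.3, 95.1]
tcp_rot: [-180.0, 8.1, 130.5]
ft_force: [1.0, -0.7, -0.3]
finger_gap: 8.0
grip_force: 97.8
```

Run:
```python
from h import *
q=look('side','stand','post_foot','tray_tab','tray_tab_corner','tray_far_corner');save(q,'d4')
```

```text
stand [([535.5, -7.9, 0.5], 0.8, [254.0, 197.0])]
post_foot [([484.5, -101.2, 11.0], 0.56, [241.0, 223.0])]
tray_tab [([565.2, -43.1, 101.1], 0.58, [267.0, 181.0])]
tray_tab_corner [([579.0, -68.6, 48.5], 0.67, [274.0, 200.0])]
tray_far_corner [([485.7, 48.4, 24.3], 0.78, [233.0, 179.0]), ([330.7, 274.7, 1.1], 0.47, [177.0, 138.0]), ([334.5, -172.5, -4.9], 0.35, [185.0, 258.0])]
```

The tab corner is up, the far corner is still seated and the stand hasn't moved. I'll continue the peel.

```bash
python3 -m handwheel '[[-1,0.063,0,-0.1545,0,-0.01164,0],[-1,0.063,0,-0.1545,0,-0.01164,0],[-1,0.063,0,-0.1545,0,-0.01164,0],[-1,0.063,0,-0.1545,0,-0.01164,0],[-1,0.063,0,-0.1545,0,-0.01164,0],[-1,0.063,0,-0.1545,0,-0.01164,0],[-1,0.063,0,-0.1545,0,-0.01164,0],[-1,0.063,0,-0.1545,0,-0.01164,0],[-1,0.063,0,-0.1545,0,-0.01164,0],[-1,0.063,0,-0.1545,0,-0.01164,0],[-1,0.063,0,-0.1545,0,-0.01164,0],[-1,0.063,0,-0.1545,0,-0.01164,0]]' 100
python3 - <<'E'
from h import *
q=look('side','stand','tray_far_corner','tray_tab_corner')
p,R=tool();print('up 10mm in tool cm',(R.T@[0,0,1]).round(3))
E
```

```text
time: 26.03
tool_pos: [557.9, -37.0, 112.2]
tcp_rot: [180.0, 16.1, 130.5]
ft_force: [1.6, -2.1, -0.4]
finger_gap: 7.6
grip_force: 97.7
stand [([535.8, -7.6, 1.0], 0.56, [254.0, 197.0])]
tray_far_corner [([486.0, 47.7, 24.2], 0.9, [234.0, 179.0])]
tray_tab_corner [([576.6, -67.2, 67.1], 0.82, [273.0, 196.0])]
up 10mm in tool cm [-0.276  0.    -0.961]
```

```bash
python3 -m handwheel '[[-1,-0.03,0,-0.1,0,0,0],[-1,-0.06,0,-0.2,0,0,0],[-1,-0.06,0,-0.2,0,0,0],[-1,-0.06,0,-0.2,0,0,0],[-1,-0.09,0,-0.3,0,0,0],[-1,-0.09,0,-0.3,0,0,0],[-1,-0.14,0,-0.5,0,0,0],[-1,-0.29,0,-1,0,0,0],[-1,-0.43,0,-1.5,0,0,0],[-1,-0.58,0,-2,0,0,0],[-1,-0.58,0,-2,0,0,0],[-1,-0.29,0,-1,0,0,0]]'
python3 - <<'E'
from h import *
q=look('side','stand','post_foot','tray_far_corner','tray_tab_corner','tray'); save(q,'d5')
print(sense()['tcp_rot'],sense()['time'])
E
```

```text
time: 27.23
tool_pos: [559.2, -37.1, 212.8]
tcp_rot: [179.8, 16.2, 130.5]
ft_force: [1.3, -0.1, 0.5]
finger_gap: 7.9
grip_force: 97.9
stand [([535.7, -3.8, 1.4], 0.87, [254.0, 195.0]), ([535.8, -0.4, 143.7], 0.21, [253.0, 159.0])]
post_foot [([481.0, -101.8, 10.4], 0.57, [239.0, 224.0])]
tray_far_corner [([481.2, 44.8, 127.2], 0.93, [230.0, 154.0])]
tray_tab_corner [([579.1, -65.7, 165.8], 0.75, [275.0, 169.0])]
tray [([535.9, -1.6, 145.6], 0.73, [254.0, 158.0])]
[-179.89037475   15.89681515  130.55467693] 27.5333
```

```bash
python3 -m handwheel '[[-1,0,0,0,0,0.02,0],[-1,0,0,0,0,0.04,0],[-1,0,0,0,0,0.05,0],[-1,0,0,0,0,0.05,0],[-1,0,0,0,0,0.05,0],[-1,0,0,0,0,0.04,0],[-1,0,0,0,0,0.028,0],[-1,0,0,0,0,0,0],[-1,0,0,0,0,0,0]]'
python3 - <<'E'
from h import *
p,R=tool();print(p,sense()['tcp_rot']); rows([489.7,305.9,174])
q=look('scene','turntable'); 
im=cv2.cvtColor(q['image'],cv2.COLOR_RGB2GRAY)[300:365,350:430]; m=(im<60).astype(np.uint8)
cs,_=cv2.findContours(m,0,1);k=max(cs,key=cv2.contourArea);print(cv2.fitEllipse(k)); e=cv2.fitEllipse(k)[0]; print(back(q,(e[0]+350,e[1]+300),20),back(q,(391.5,328),20))
E
```

```text
time: 28.28
tool_pos: [557.7, -37.5, 207.7]
tcp_rot: [-179.9, 0.0, 130.5]
ft_force: [0.6, -0.4, -0.7]
finger_gap: 7.7
grip_force: 97.8
[557.66182998 -37.53867012 207.67384323] [-1.79947140e+02  4.03185233e-02  1.30484302e+02]
shift cm [30.54 17.13  3.33]
turntable [([456.0, 353.2, -0.3], 0.94, [389.0, 335.0])]
((40.247283935546875, 29.757427215576172), (51.367942810058594, 64.17073059082031), 121.16801452636719)
[456.6179744 352.1615783  20.       ] [451.45565281 350.76047081  20.        ]
```

```bash
python3 -m handwheel '[[-1,0.7,0.4,0,0,0,0],[-1,1.5,0.85,0,0,0,0],[-1,2.3,1.3,0,0,0,0],[-1,2.7,1.5,0,0,0,0],[-1,2.7,1.5,0,0,0,0],[-1,2.7,1.5,0,0,0,0],[-1,2.7,1.5,0.2,0,0,0],[-1,2.7,1.5,0.3,0,0,0],[-1,2.7,1.5,0.4,0,0,0],[-1,2.7,1.5,0.5,0,0,0],[-1,2.5,1.4,0.5,0,0,0],[-1,2,1.2,0.5,0,0,0]]'
python3 -m handwheel '[[-1,1.4,0.8,0.4,0,0,0],[-1,0.8,0.5,0.3,0,0,0],[-1,0.4,0.2,0.2,0,0,0],[-1,0,0,0,0,0,0],[-1,0,0,0,0,0,0],[-1,0,0,0,0,0,0],[-1,0,0,0,0,0,0]]'
python3 - <<'E'
from h import *
s=sense();print(s['tool_pos'],s['tcp_rot'],s['time'],s['finger_gap'])
b=look('scene','tray','tray_far_corner','tray_tab_corner','tray_tab')
a=look('side','tray','tray_far_corner','tray_tab_corner','stand','post_foot','ring_wide','ring_narrow','turntable','tape_roll'); save(dict(image=cv2.resize(np.hstack([b['image'],a['image']]),(800,300),interpolation=3)),'f1'); rows([490.5,306.3,174],130.5)
E
```

```text
time: 29.38
tool_pos: [493.9, 279.5, 184.3]
tcp_rot: [179.9, 0.1, 130.6]
ft_force: [1.1, -0.2, 0.0]
finger_gap: 8.2
grip_force: 97.8
time: 29.97
tool_pos: [490.5, 305.2, 175.5]
tcp_rot: [180.0, 0.1, 130.5]
ft_force: [0.0, 0.1, -0.1]
finger_gap: 7.8
grip_force: 97.8
[490.51405608 305.20000998 175.54847603] [1.79970486e+02 9.93033199e-02 1.30456080e+02] 29.9667 7.789580455616291
tray [([452.3, 348.4, 121.6], 0.8, [402.0, 301.0]), ([700.9, -68.2, -0.5], 0.64, [195.0, 254.0])]
tray_far_corner [([403.8, 404.6, 122.3], 0.84, [442.0, 310.0])]
tray_tab_corner [([502.4, 289.7, 120.9], 0.61, [361.0, 292.0]), ([478.1, -99.2, 21.7], 0.54, [262.0, 205.0])]
tray_tab [([492.5, 307.0, 182.2], 0.59, [377.0, 278.0])]
tray [([452.7, 354.1, 121.8], 0.72, [209.0, 88.0])]
tray_far_corner [([404.5, 406.6, 122.9], 0.75, [193.0, 80.0])]
tray_tab_corner [([502.0, 287.4, 121.4], 0.8, [227.0, 100.0])]
stand [([534.8, -2.2, 1.2], 0.74, [253.0, 195.0]), ([693.1, -277.1, -0.4], 0.74, [336.0, 273.0])]
post_foot [([484.0, -101.0, 7.9], 0.92, [240.0, 224.0])]
ring_wide [([696.6, -453.5, 0.2], 0.83, [362.0, 344.0]), ([475.3, -98.4, 5.1], 0.74, [237.0, 224.0]), ([441.8, -387.4, 2.6], 0.71, [240.0, 334.0]), ([622.2, -386.7, 2.3], 0.67, [320.0, 320.0])]
ring_narrow [([476.7, -99.6, 20.8], 0.7, [237.0, 221.0]), ([696.1, -278.4, -2.0], 0.45, [337.0, 273.0])]
turntable [([452.9, 347.5, -0.3], 0.81, [213.0, 120.0])]
tape_roll [([701.6, -66.0, 2.7], 0.83, [316.0, 205.0]), ([499.4, 288.6, 122.8], 0.28, [226.0, 99.0])]
shift cm [-0.02  0.06  0.11]
turn z rad 0.0006
```

View pics/f1.png

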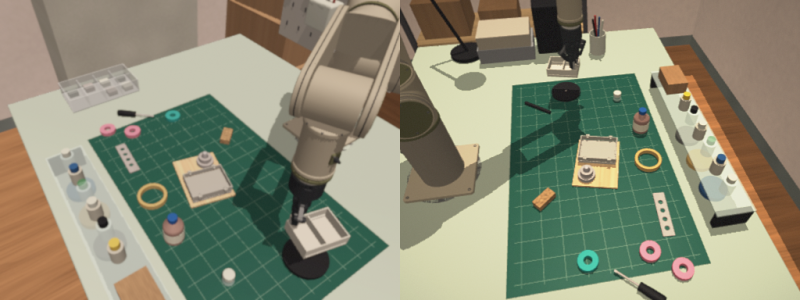

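The tray is held level above the turntable at about (318,230) in the left half. The rings are on the post at (205,158), the stand is in place and everything else is untouched. I'll let it settle briefly and hand in.

```bash
python3 -m handwheel '[[-1,0,0,0,0,0,0],[-1,0,0,0,0,0,0],[-1,0,0,0,0,0,0],[-1,0,0,0,0,0,0]]'
python3 -c "
from bench import hand_in; print(hand_in())"
```

```text
time: 31.05
tool_pos: [490.0, 306.1, 175.1]
tcp_rot: [-180.0, 0.1, 130.5]
ft_force: [1.2, -0.1, -1.6]
finger_gap: 8.1
grip_force: 97.8
the job is handed in; nothing more can be done
None
```

I handed the job in at about 31 s with both rings home on the post, wide one first, and the tray peeled off tab corner first, held level about 10 cm above the turntable's middle; the last pictures show the stand and the other things where they were, though `hand_in` returned no verdict.

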